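Recover the stir bar and set its beaker to drain

TASK

One of the three washed beakers standing on the dark mat still has its stir bar in it. Tip that bar out into the drip tray, then stand the beaker mouth-down and flat in the tray to drain, clear of both bars and of the beaker that is already draining there. Set it down gently and leave the other three beakers where and as they stand.

Things in the scene. Friction and masses are not known exactly. Their poses are not given: they have to be found in the camera images.
- beaker_1: stainless steel 100 ml beaker, 72 tall, 55 across the wall (rolled rim and spout up to 62), wall 2, floor 3, about 90 g. Origin: centre of its underside (closed end); +z towards the mouth. Starts mouth-up on the mat, in one of three places in a row 115 apart. It can be laid on its side without rolling far; hold it across any diameter with about 20 N
- beaker_2: another stainless steel 100 ml beaker, 72 tall, 55 across the wall (rolled rim and spout up to 62), wall 2, floor 3, about 90 g. Origin: centre of its underside (closed end); +z towards the mouth. Starts mouth-up on the mat, in one of three places in a row 115 apart. It can be laid on its side without rolling far; hold it across any diameter with about 20 N
- beaker_3: a third stainless steel 100 ml beaker, 72 tall, 55 across the wall (rolled rim and spout up to 62), wall 2, floor 3, about 90 g. Origin: centre of its underside (closed end); +z towards the mouth. Starts mouth-up on the mat, in one of three places in a row 115 apart. It can be laid on its side without rolling far; hold it across any diameter with about 20 N
- stir_bar: white coated stir bar, 9 x 25 x 9, 12 g, lying on the inner floor of one of the three upright beakers at the start (which one: by its position). Origin: middle of its underside; y along the bar. It slides on the steel, and leaves the beaker only when the mouth points well below level
- drip_tray: cream drip tray with ribbed floor, fixed. Outside 208 (x) x 338 (y) x 27; origin: centre of its underside on the worktop, z up. The floor inside lies 7 above the worktop; the inside is 188 (x) x 320 (y); walls 4 thick, tops 26 above the worktop
- drained_beaker: beaker of the same kind and size standing mouth-down near one end (+y or -y) of the drip tray, already draining. Origin: centre of its closed end, now on top, 79 above the worktop; +z points down
- old_bar: white stir bar, 9 x 32 x 9, already recovered, lying in the drip tray near the other end from the drained beaker. Origin: middle of its underside; y along the bar
- bench_mat: dark rubber mat, fixed, 350 (x) x 110 (y) x 3 thick; the three beakers stand on it in a row along its x. Origin: centre of its underside on the worktop

How it is judged:
By the outcome, as a careful person would: the job done as asked, in the order asked, and still so for the second after the job is handed in, with the robot touching nothing.
It also fails if it takes over 61 s, if anything falls off the work surface, if the arm or the gripper's body presses on something with over 40 N, if the wrist force passes 120 N, or if a joint passes its speed limit or range.

ROBOT

A 6-joint arm with a two-finger parallel gripper is mounted at the origin on a cart in front of the work surface, level with it; the furniture and walls round the work are solid. World frame = base frame: x ahead of the robot, y to its left, z up, the work surface at z = 0. Lengths are in m, angles in degrees, forces in N, time in s.
With the tool pointing down it reaches from about 0.375 to 0.9 m from the base axis. Payload 3.1 kg.
Tool frame: the origin (TCP) lies on the centre line of the jaws, within the pads' length; the fingertips stand 22 mm ahead of it and the grasp point (between the pads) lies 3 mm ahead of it; z points along the fingers, y is the line along which they close (so a half turn about z gives the same grasp; the last joint's range is limited). The gripper opens to 87 mm and grips with 3 to 60 N. Pads are 19 mm wide; open, the fingers measure 117 mm over their backs; the gripper's body (75 mm by 190 mm) begins 51 mm behind the grasp point.
Start: joints at [64.716, 30.224, 82.088, -0, 67.689, -10.227], TCP at [0.162, 0.604, 0.245] pointing down, gripper open.
Joint ranges: [-176.69, 176.69], [-43.24, 126.21], [12.49, 139.97], [-82, 262], [0, 151.66], [-163.58, 163.58]. Speed limits (degrees/s): [159.86, 159.86, 180, 180, 180, 180].

INTERFACE

Orientations are given as a 3x3 rotation matrix whose columns are the frame's x, y, z axes.
In Python, from rig import * gives the robot as it stands.
- The arm moves only by the shell command python3 -m jog 'ROWS'. ROWS is text: rows parted by semicolons, each of 7 numbers parted by spaces: the shift along the tool's x, y, z in mm, then the turn, a rotation vector about the tool's x, y, z in rad, then the finger opening in mm, from 0 to 87. In form: tx ty tz ax ay az fingers; .... A call has 1 to 12 rows; each row shifts and turns the commanded pose from where the row before left it, along the tool's axes as they then stand; what a row does not reach is not made up. A row lasts 1/8 s, in which the tool goes at most 62.5 mm and 10.7 degrees, less where a joint would pass 70% of its speed; a pose out of reach is approached as far as the arm can. A call with a gripper value outside its range is refused whole. The fingers move at their own pace and stop on an object; the grip force is fixed at half the most. Time passes only in rows, so rows that do not move let the fingers close. It gives the time, the measured TCP pose, the force, the opening and the grip force at its end, in the units of the state.
- read_state(): the state, without advancing time (a new reading comes with each control period).
- capture(name): name is "side" or "top" or "wrist"; returns a dict with "color" (400x640x3 uint8, red, green, blue), "camera_matrix" (3x3 intrinsics, pixels), "R" (3x3) and "t" (3): a world point X has camera coordinates R X + t. Camera axes: x right, y down, z forward; pixel columns grow to the right and rows downward; lengths in m; the calibration is good to about 2 mm. A picture is of the moment at which its call begins. There is no depth.
- hand_in(): hands the job in; it is judged then, once.
Trained networks look in the newest picture that a camera, given by its name, has taken for a name from the list of things; names that differ only in an ending like _2 or _b are one class to them, and where a whole thing is asked for, a point or a joint stands for the part that bears it (a point fixed in the world has none). Each returns a list of dicts, best first, with "conf" (0 to 1); they miss things now and then, are a little off and sometimes report something else, mostly with a low value. They report only what shows in the picture. A call takes as long as a camera call.
- find_in(camera, target): "at" ([x, y, z] in m, in world coordinates, good to about 4 mm: the middle of the surface that is visible of it).
- trace(camera, target): "pixels" (400x640 bool, what is visible of it).
- place_of(camera, target): "at" ([x, y, z] in m, in world coordinates, good to about 4 mm: a listed point, or the origin of a listed thing).
The state is a dict: "time_s": time; "joint_positions": joint angles; "qvel": joint speeds; "tau": joint torques, N m; "position": TCP position; "tcp_rot": TCP orientation; "force": force on the tool from outside, world axes, zero at the start; "moment": the same for the moment, N m; "opening": opening from 0.0 (shut) to 1.0 (fully open); "grasp_force": force on a finger pad.
Only numpy, scipy, OpenCV 4.12 (cv2) and the standard library are available. Lean on these libraries where they do the work, as an engineer would, in place of code of your own. Each camera call takes 0.05 s, during which the arm holds its last target. There are 200 camera calls.

## Working session

There is one attempt and no reset: what is moved stays moved. The work goes in short steps, Python scripts to look and compute and a shell command to move; the robot and the scene stay as the last step left them, time stands still between calls to the robot, and variables do not carry over. Pictures are saved under pics/ and viewed, at most 10 in all, crops included, and the job is handed in when it is done.

```bash
mkdir -p pics; python3 - <<'E'
from rig import *
import cv2,numpy as np
for c in ["top","side"]:
    im=capture(c); cv2.imwrite(f"pics/{c}0.png",im["color"][:,:,::-1])
    print(c, (-im["R"].T@im["t"]).round(3))
    for n in ["beaker_1","drained_beaker","stir_bar","old_bar","drip_tray","bench_mat"]:
        try:
            print(n,"place",[(np.round(d["at"],3).tolist(),round(d["conf"],2)) for d in place_of(c,n)][:5])
        except Exception as e: print(n,e)
s=read_state(); print(s["time_s"],np.round(s["tcp_rot"],3).tolist(),s["position"])
E
```

```text
top [0.455 0.2   0.92 ]
beaker_1 place [([0.675, -0.013, 0.003], 0.59), ([0.554, -0.006, 0.006], 0.57), ([0.446, -0.011, 0.003], 0.55), ([0.564, 0.389, 0.079], 0.41)]
drained_beaker place [([0.564, 0.391, 0.081], 0.68)]
stir_bar place [([0.676, -0.015, 0.008], 0.36)]
old_bar place [([0.582, 0.152, 0.01], 0.48)]
drip_tray place [([0.554, 0.276, 0.002], 0.9)]
bench_mat place [([0.558, -0.006, 0.003], 0.77)]
side [0.671 0.97  0.529]
beaker_1 place [([0.675, -0.016, 0.006], 0.98), ([0.443, -0.005, 0.002], 0.77), ([0.547, -0.005, -0.002], 0.6), ([0.581, 0.16, 0.005], 0.56)]
drained_beaker place [([0.563, 0.393, 0.08], 0.9)]
stir_bar place []
old_bar place [([0.556, -0.0, -0.004], 0.61), ([0.581, 0.157, 0.007], 0.53)]
drip_tray place [([0.554, 0.273, 0.0], 0.75)]
bench_mat place [([0.556, -0.006, -0.004], 0.68), ([0.548, -0.007, 0.002], 0.54)]
0.7 [[-0.966, 0.26, 0.0], [0.26, 0.966, 0.0], [0.0, 0.0, -1.0]] [0.16234012 0.60354306 0.24459549]
```

View pics/top0.png

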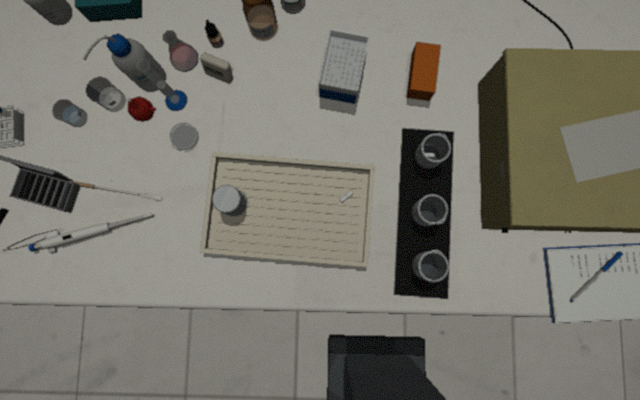

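View pics/side0.png

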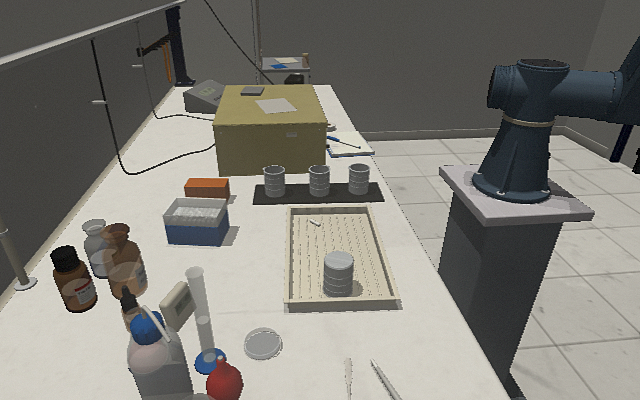

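The top view shows the tray at px (205–375, 155–268) with the drained beaker at (228,200) and the old bar at (347,196). The beakers stand on the mat at (433,150), (430,210) and (431,265), and something white shows in the far one. A tan box stands close beside the mat at px 480. I'll check the far beaker and the box edge in a crop.

```bash
cat > h.py <<'E'
from rig import *
import numpy as np, cv2
from scipy.spatial.transform import Rotation as Ro
def ray(im,u,v,z):
    o=-im["R"].T@im["t"]; d=im["R"].T@np.linalg.solve(im["camera_matrix"],[u,v,1]); return (o+d*(z-o[2])/d[2]).round(4)
def tool(az,pitch,flip=1):
    "tool z points at azimuth az, pitch deg below level; y horizontal (to the left of az if flip=1)"
    a,p=np.radians([az,pitch]); z=np.array([np.cos(a)*np.cos(p),np.sin(a)*np.cos(p),-np.sin(p)])
    y=flip*np.array([-np.sin(a),np.cos(a),0]); return np.c_[np.cross(y,z),y,z]
def go(pos,R=None,grasp=True):
    "print tool rotvec and shift (before / after turn) to bring grasp point to pos with R"
    s=read_state(); R0=np.array(s["tcp_rot"]); R=R0 if R is None else R
    t=np.array(pos)-(0.003*R[:,2] if grasp else 0)-np.array(s["position"])
    rv=Ro.from_matrix(R0.T@R).as_rotvec()
    print("t",s["time_s"],"q",np.round(s["joint_positions"],1),"pos",np.round(s["position"],4))
    print("rotvec",rv.round(4),"deg",np.degrees(np.linalg.norm(rv)).round(1),"shift before",(1000*R0.T@t).round(1),"after",(1000*R.T@t).round(1))
E
python3 - <<'E'
from h import *
im=capture("top"); c=im["color"][:,:,::-1]
a=cv2.resize(c[125:290,395:520],None,fx=3.6,fy=3.6,interpolation=cv2.INTER_CUBIC)
cv2.imwrite("pics/crop.png",a)
for u,v in [(478,85),(482,228)]: print("box base",ray(im,u,v,0))
for n in ["beaker_1"]:
  for d in trace("top",n)[:4]:
    p=d["pixels"]; v,u=np.nonzero(p); print(n,u.min(),u.max(),v.min(),v.max(),round(d["conf"],2))
print("rim centres by eye",[ray(im,*q,0.075) for q in [(435,150),(432,209),(432,265)]])
for az in (0,-10): go([.62,-.013+.04*0,.2],tool(az,50,1)); go([.62,-.013,.2],tool(az,50,-1))
E
```

```text
box base [ 0.8348 -0.1262  0.    ]
box base [ 0.5244 -0.1265  0.    ]
beaker_1 416 450 134 167 0.86
beaker_1 412 447 194 225 0.83
beaker_1 412 449 250 281 0.72
rim centres by eye [array([ 0.6692, -0.0123,  0.075 ]), array([ 0.5531, -0.0051,  0.075 ]), array([ 0.4468, -0.0039,  0.075 ])]
t 0.8 q [ 64.7  30.2  82.1  -0.   67.7 -10.2] pos [0.1624 0.6035 0.2446]
rotvec [-0.0917 -0.694  -0.2521] deg 42.6 shift before [-600.3 -476.9   42.3] after [-321.9 -616.5  325.3]
t 0.8 q [ 64.7  30.2  82.1  -0.   67.7 -10.2] pos [0.1624 0.6035 0.2446]
rotvec [-0.989   0.1307  2.7173] deg 165.9 shift before [-600.3 -476.9   42.3] after [321.9 616.5 325.3]
t 0.8 q [ 64.7  30.2  82.1  -0.   67.7 -10.2] pos [0.1624 0.6035 0.2446]
rotvec [-0.0308 -0.6976 -0.0847] deg 40.3 shift before [-600.2 -476.6   42.3] after [-398.6 -527.7  389.7]
t 0.8 q [ 64.7  30.2  82.1  -0.   67.7 -10.2] pos [0.1624 0.6035 0.2446]
rotvec [-1.0459  0.0461  2.8738] deg 175.2 shift before [-600.2 -476.6   42.3] after [398.6 527.7 389.7]
```

View pics/crop.png

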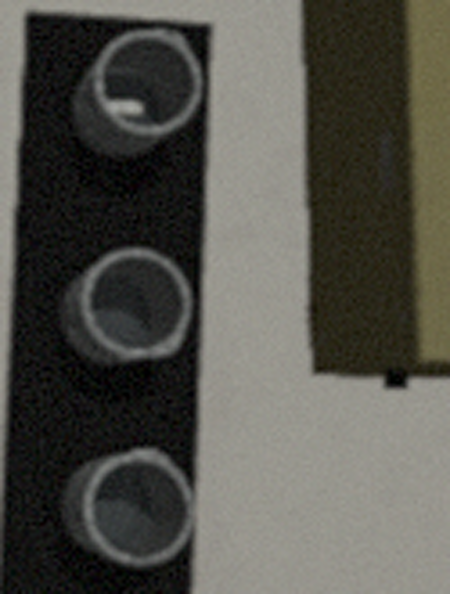

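The crop shows a white bar in the far beaker only, at crop (125,107). The other two are empty. The box face lies at about y=-0.126. I'll approach with the tool pitched 50° down.

```bash
python3 - <<'E'
from h import *
R=tool(-5,50,1); g=np.array([.674,-.014,.053]); go(g-.11*R[:,2],R)
E
```

```text
t 0.8 q [ 64.7  30.2  82.1  -0.   67.7 -10.2] pos [0.1624 0.6035 0.2446]
rotvec [-0.0612 -0.6963 -0.1684] deg 41.2 shift before [-583.  -476.1  105. ] after [-308.5 -570.6  396. ]
```

```bash
python3 -m jog '-35 -28 0 0 0 0 87;-45 -37 0 0 0 0 87;-45 -37 0 0 0 0 87;-45 -37 0 0 0 0 87;-45 -37 0 0 0 0 87;-45 -37 0 0 0 0 87;-45 -37 0 0 0 0 87;-45 -37 0 0 0 0 87;-45 -37 0 0 0 0 87;-45 -37 0 0 0 0 87;-45 -37 0 0 0 0 87;-45 -37 0 0 0 0 87'; python3 -m jog '0 0 0 -0.01 -0.116 -0.028 87;0 0 0 -0.01 -0.116 -0.028 87;0 0 0 -0.01 -0.116 -0.028 87;0 0 0 -0.01 -0.116 -0.028 87;0 0 0 -0.01 -0.116 -0.028 87;0 0 0 -0.01 -0.116 -0.028 87;0 0 0 0 0 0 87'
python3 - <<'E'
from h import *
R=tool(-5,50,1); g=np.array([.674,-.014,.053]); go(g-.11*R[:,2],R)
E
```

```text
time_s: 2.3
position: [0.5622, 0.044, 0.2448]
tcp_rot: [[-0.966, 0.26, 0.001], [0.26, 0.966, 0.0], [-0.001, 0.0, -1.0]]
force: [1.2, 0.0, 0.3]
opening: 1.001
grasp_force: 0.0
time_s: 3.18
position: [0.562, 0.0534, 0.2442]
tcp_rot: [[-0.798, 0.087, 0.596], [0.084, 0.996, -0.032], [-0.596, 0.024, -0.802]]
force: [0.1, -0.4, 0.2]
opening: 0.997
grasp_force: 0.0
t 3.175 q [  -7.2   18.8  116.7   17.     8.3 -107.8] pos [0.562  0.0534 0.2442]
rotvec [ 0.0194 -0.0591 -0.0148] deg 3.7 shift before [ 25.6 -59.9 109.5] after [ 32.9 -57.4 108.9]
```

```bash
python3 - <<'E'
from h import *
R=tool(-4,48,1); g=np.array([.674,-.014,.053]); go(g-.10*R[:,2],R)
s=read_state(); q=np.radians(s["joint_positions"]); F=q[1]+q[2]-np.pi/2
f=np.array([np.cos(F),0,-np.sin(F)]); up=np.array([np.sin(F),0,np.cos(F)]); M=np.c_[[0,1,0],up,f]
e=lambda a,t:Ro.from_euler(a,t).as_matrix()
print((e('z',q[0])@M@e('z',q[3])@e('x',q[4])@e('z',q[5])-s["tcp_rot"]).round(3))
E
```

```text
t 3.175 q [  -7.2   18.8  116.7   17.     8.3 -107.8] pos [0.562  0.0534 0.2442]
rotvec [ 0.0081 -0.0938 -0.0286] deg 5.6 shift before [ 28.5 -61.4 119.8] after [ 41.4 -59.4 117. ]
[[-0.  0.  0.]
 [ 0.  0. -0.]
 [-0. -0.  0.]]
```

Kinematic model confirmed. I'll move to the pre-grasp and look with the wrist camera.

```bash
python3 -m jog '5 -12 24 0 0 0 87;5 -12 24 0 0 0 87;6 -12 24 0 0 0 87;6 -12 24 0 0 0 87;6 -12 24 0 0 0 87;0 0 0 0.004 -0.047 -0.014 87;0 0 0 0.004 -0.047 -0.014 87;0 0 0 0 0 0 87'
python3 - <<'E'
from h import *
R=tool(-4,48,1); g=np.array([.674,-.014,.053]); go(g-.10*R[:,2],R)
im=capture("wrist"); cv2.imwrite("pics/w1.png",im["color"][:,:,::-1])
for n in ["beaker_1","stir_bar"]:
    print(n,[(np.round(d["at"],3).tolist(),round(d["conf"],2)) for d in place_of("wrist",n)][:5])
E
```

```text
time_s: 4.18
position: [0.6212, 0.0198, 0.1978]
tcp_rot: [[-0.783, 0.074, 0.618], [0.054, 0.997, -0.051], [-0.62, -0.006, -0.785]]
force: [-0.1, 0.5, -0.6]
opening: 1.001
grasp_force: 0.0
t 4.175 q [ -10.    27.6  112.9   68.8    3.5 -163.5] pos [0.6212 0.0198 0.1978]
rotvec [-0.0077 -0.0645  0.0009] deg 3.7 shift before [ 53.3 -29.6  45.2] after [ 56.  -30.   41.4]
beaker_1 [([0.672, -0.017, 0.001], 0.61)]
stir_bar []
```

View pics/w1.png

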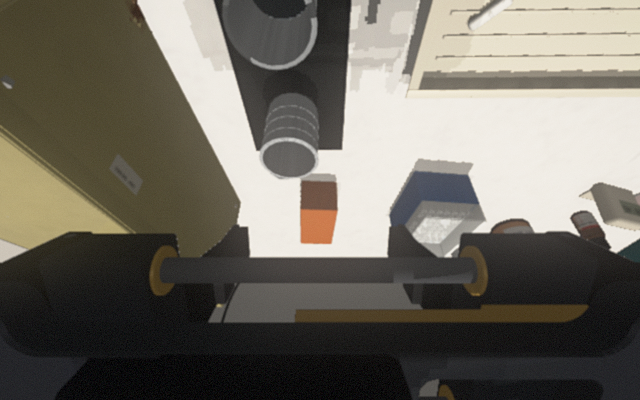

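The wrist view shows the target beaker at px (290,140) beside the box. The wrist is nearly straight here (J5 = 3.5°), so I'll use a steeper 62° pitch.

```bash
python3 - <<'E'
from h import *
R=tool(-1.5,62,1); g=np.array([.673,-.0155,.048]); go(g-.10*R[:,2],R)
E
```

```text
t 4.325 q [ -10.    27.7  113.    68.8    3.5 -163.5] pos [0.6204 0.0192 0.1964]
rotvec [-0.032   0.1768 -0.0377] deg 10.5 shift before [ 30.3 -32.7  49.5] after [ 22.4 -33.3  53.1]
```

```bash
python3 -m jog '0 0 -5 -0.008 0.044 -0.009 87;0 0 -5 -0.008 0.044 -0.009 87;0 0 -5 -0.008 0.044 -0.009 87;0 -5 0 -0.008 0.044 -0.009 87;5 -15 0 0 0 0 87;10 -13 0 0 0 0 87;0 0 0 0 0 0 87;0 0 0 0 0 0 87'
python3 - <<'E'
from h import *
R=tool(-1.5,62,1); g=np.array([.673,-.0155,.048]); go(g-.10*R[:,2],R)
E
```

```text
time_s: 5.32
position: [0.6032, -0.0089, 0.1973]
tcp_rot: [[-0.857, 0.029, 0.514], [0.031, 1.0, -0.006], [-0.514, 0.011, -0.858]]
force: [-0.4, -0.5, 0.2]
opening: 1.002
grasp_force: 0.0
t 5.325 q [ -14.9   25.9  110.6   28.9   15.2 -129.2] pos [ 0.6032 -0.0089  0.1973]
rotvec [ 0.0079  0.0509 -0.008 ] deg 3.0 shift before [11.4 -5.3 61.1] after [ 8.4 -4.8 61.6]
```

```bash
python3 - <<'E'
from h import *
R=tool(-13,61,1); g=np.array([.673,-.0155,.048]); go(g-.09*R[:,2],R)
E
```

```text
t 5.325 q [ -14.9   25.9  110.6   28.9   15.2 -129.2] pos [ 0.6032 -0.0089  0.1973]
rotvec [0.1081 0.0322 0.1659] deg 11.5 shift before [12.9  3.6 71.5] after [11.6  9.3 71.2]
```

```bash
python3 -m jog '0 0 0 0.027 0.008 0.041 87;0 0 0 0.027 0.008 0.041 87;0 0 0 0.027 0.008 0.041 87;0 0 0 0.027 0.008 0.041 87;4 3 24 0 0 0 87;4 3 24 0 0 0 87;4 3 24 0 0 0 87;0 0 0 0 0 0 87'
python3 - <<'E'
from h import *
im=capture("wrist"); print([(np.round(d["at"],3).tolist(),round(d["conf"],2)) for d in place_of("wrist","beaker_1")])
for d in trace("wrist","beaker_1")[:3]:
    v,u=np.nonzero(d["pixels"]); print(u.min(),u.max(),v.min(),v.max(),round(d["conf"],2))
R=tool(-13,61,1); g=np.array([.673,-.0155,.048]); go(g,R)
R0=np.array(read_state()["tcp_rot"]); print(R0.round(3).tolist())
E
```

```text
time_s: 6.32
position: [0.6288, -0.005, 0.1268]
tcp_rot: [[-0.854, 0.222, 0.47], [0.194, 0.975, -0.108], [-0.483, -0.001, -0.876]]
force: [-0.3, -0.2, -0.3]
opening: 1.004
grasp_force: 0.0
[([0.553, -0.005, 0.003], 0.75), ([0.671, -0.015, 0.002], 0.57)]
285 356 153 253 0.97
223 341 0 133 0.63
t 6.475 q [-10.   34.8 107.8  -9.7   8.5 -77.9] pos [ 0.6292 -0.0055  0.1292]
rotvec [0.0004 0.0014 0.0024] deg 0.2 shift before [ 0.2  0.1 89.8] after [ 0.1  0.1 89.8]
[[-0.852, 0.223, 0.474], [0.194, 0.975, -0.109], [-0.486, -0.001, -0.874]]
```

```bash
python3 -m jog '0 0 15 0 0 0 87;0 0 15 0 0 0 87;0 0 15 0 0 0 87;0 0 0 0 0 0 87'
python3 - <<'E'
from h import *
R=tool(-13,61,1); g=np.array([.673,-.0155,.048]); go(g,R)
E
```

```text
time_s: 6.98
position: [0.6502, -0.011, 0.0873]
tcp_rot: [[-0.853, 0.223, 0.471], [0.195, 0.975, -0.109], [-0.483, -0.001, -0.876]]
force: [-0.4, 0.2, 1.1]
opening: 0.998
grasp_force: 0.0
t 6.975 q [-10.2  40.2 105.6 -14.4   5.5 -73.3] pos [ 0.6502 -0.011   0.0873]
rotvec [-0.0002 -0.0018  0.0019] deg 0.2 shift before [-1.4  0.7 42.6] after [-1.3  0.7 42.6]
```

```bash
python3 -m jog '0 0 11 0 0.012 0 87;0 0 11 0 0.012 0 87;0 0 11 0 0.012 0 87;0 0 10 0 0.012 0 87;0 0 0 0 0 0 87'
python3 - <<'E'
from h import *
R=tool(-13,63.5,1); g=np.array([.673,-.0155,.048]); go(g,R)
E
```

```text
time_s: 7.6
position: [0.6702, -0.0154, 0.0502]
tcp_rot: [[-0.874, 0.223, 0.431], [0.2, 0.975, -0.1], [-0.442, -0.001, -0.897]]
force: [-1.1, 0.0, 0.4]
opening: 1.0
grasp_force: 0.0
t 7.6 q [-10.3  44.6 101.4  -8.7   7.9 -79.1] pos [ 0.6702 -0.0154  0.0502]
rotvec [-0.0001 -0.0047  0.0017] deg 0.3 shift before [-1.4  0.5  0.2] after [-1.4  0.5  0.2]
```

```bash
python3 -m jog '0 0 0 0 0 0 50;0 0 0 0 0 0 50;0 0 0 0 0 0 50;0 0 0 0 0 0 50;0 0 0 0 0 0 50;0 0 0 0 0 0 50;0 0 0 0 0 0 50;0 0 0 0 0 0 50'
```

```text
time_s: 8.6
position: [0.6701, -0.0151, 0.0513]
tcp_rot: [[-0.874, 0.223, 0.432], [0.2, 0.975, -0.1], [-0.443, -0.001, -0.896]]
force: [0.3, 2.2, 3.4]
opening: 0.615
grasp_force: 29.9
```

```bash
python3 -m jog '-4 0 -9 0 0 0 50;-13 0 -27 0 0 0 50;-15 0 -30 0 0 0 50;-15 0 -30 0 0 0 50;-15 0 -30 0 0 0 50;0 0 0 0 0 0 50'
python3 - <<'E'
from h import *
go([.6,.26,.20],tool(15,63,1))
e=lambda a,t:Ro.from_euler(a,t).as_matrix()
Ra=tool(15,63,1); Rb=tool(90,-20,-1)
rv=Ro.from_matrix(Ra.T@Rb).as_rotvec(); print("a->b",rv.round(3),np.degrees(np.linalg.norm(rv)))
# joints along slerp for F guess 45, q1=16
m=-np.array([np.sin(np.radians(0)),0,0])
for k in np.linspace(0,1,7):
    R=Ra@Ro.from_rotvec(rv*k).as_matrix()
    for F in (30,50):
        Fr=np.radians(F);q1=np.radians(16);f=np.array([np.cos(Fr),0,-np.sin(Fr)]);up=np.array([np.sin(Fr),0,np.cos(Fr)])
        W=(e('z',q1)@np.c_[[0,1,0],up,f]).T@R
        print(F,Ro.from_matrix(W).as_euler('ZXZ',degrees=True).round(0),end=' ')
    c=np.cos(np.radians(63.5)); sn=np.sin(np.radians(63.5)); mt=np.array([-c,0,-sn]); print("mouth",(R@mt).round(2),"z",R[:,2].round(2))
E
```

```text
time_s: 9.35
position: [0.6713, -0.0154, 0.1949]
tcp_rot: [[-0.872, 0.223, 0.437], [0.199, 0.975, -0.1], [-0.448, -0.001, -0.894]]
force: [0.8, -0.7, -2.4]
opening: 0.615
grasp_force: 30.0
t 9.35 q [-10.3  30.6  97.6  -2.8  25.2 -85.2] pos [ 0.6713 -0.0154  0.1949]
rotvec [-0.2201 -0.0067 -0.4343] deg 27.9 shift before [114.6 251.9 -66.3] after [ -4.5 284.5  -6.4]
a->b [-1.452  1.564  1.641] 154.21625873613638
30 [ -1.  33. -88.] 50 [ -2.  13. -87.] mouth [-0.01 -0.    1.  ] z [ 0.44  0.12 -0.89]
30 [ 21.  48. -89.] 50 [  32.   30. -104.] mouth [ 0.3  -0.28  0.91] z [ 0.15  0.32 -0.94]
30 [ 39.  62. -84.] 50 [  49.   47. -101.] mouth [ 0.52 -0.54  0.66] z [-0.09  0.55 -0.83]
30 [ 56.  74. -75.] 50 [ 63.  64. -93.] mouth [ 0.6  -0.74  0.3 ] z [-0.25  0.76 -0.6 ]
30 [ 75.  83. -63.] 50 [ 78.  78. -82.] mouth [ 0.52 -0.85 -0.11] z [-0.29  0.92 -0.28]
30 [ 95.  88. -48.] 50 [ 95.  89. -68.] mouth [ 0.31 -0.83 -0.47] z [-0.2   0.98  0.05]
30 [115.  87. -34.] 50 [115.  95. -52.] mouth [ 0.   -0.69 -0.73] z [-0.    0.94  0.34]
```

```bash
cat >> h.py <<'E'
e=lambda a,t:Ro.from_euler(a,t).as_matrix()
def fk(p,q):
    H,L2,L3,off,d,a1,a3=p; q=np.radians(q); F=q[1]+q[2]-np.pi/2
    f=np.array([np.cos(F),0,-np.sin(F)]); up=np.array([np.sin(F),0,np.cos(F)]); l=np.array([0,1,0])
    w=np.array([a1,off,H])+L2*np.array([np.sin(q[1]),0,np.cos(q[1])])+L3*f+a3*up
    t=(np.c_[l,up,f]@e('z',q[3])@e('x',q[4]))[:,2]
    return e('z',q[0])@(w+d*t)
D=[([64.716,30.224,82.088,0,67.689],[.1624,.6035,.2446]),([-7.2,18.8,116.7,17,8.3],[.562,.0534,.2442]),([-10,27.7,113,68.8,3.5],[.6204,.0192,.1964]),([-14.9,25.9,110.6,28.9,15.2],[.6032,-.0089,.1973]),([-10,34.8,107.8,-9.7,8.5],[.6292,-.0055,.1292]),([-10.2,40.2,105.6,-14.4,5.5],[.6502,-.011,.0873]),([-10.3,44.6,101.4,-8.7,7.9],[.6702,-.0154,.0502]),([-10.3,30.6,97.6,-2.8,25.2],[.6713,-.0154,.1949])]
from scipy.optimize import least_squares
res=lambda p:np.concatenate([fk(p,q)-x for q,x in D]+[[1e-3*p[5],1e-3*p[6]]])
P=least_squares(res,[.3,.4,.35,.11,.25,0,0]).x
lim=np.array([[-176.69,176.69],[-43.24,126.21],[12.49,139.97],[-82,262],[0,151.66],[-163.58,163.58]])
def ik(pos,R,q0):
    "q for grasp point pos, R"
    t=np.array(pos)-.003*R[:,2]
    def r(q):
        F=np.radians(q[1]+q[2])-np.pi/2; f=np.array([np.cos(F),0,-np.sin(F)]); up=np.array([np.sin(F),0,np.cos(F)])
        a=np.radians(q); Rq=e('z',a[0])@np.c_[[0,1,0],up,f]@e('z',a[3])@e('x',a[4])@e('z',a[5])
        return np.r_[(fk(P,q)-t)*5,Ro.from_matrix(Rq.T@R).as_rotvec()]
    s=least_squares(r,np.clip(q0,lim[:,0]+.1,lim[:,1]-.1),bounds=lim.T,x_scale=50); return s.x,np.linalg.norm(s.fun)
def path(A,B,n,q,h=.0,ang=63.5):
    "A,B=(pos,R); mouth dir at angle"
    rv=Ro.from_matrix(A[1].T@B[1]).as_rotvec()
    for k in np.linspace(0,1,n+1):
        R=A[1]@Ro.from_rotvec(rv*k).as_matrix(); p=np.array(A[0])*(1-k)+np.array(B[0])*k
        q,r=ik(p,R,q); w=p-R[:,2]*P[4]
        print(k.round(2),q.round(0),"err",r.round(3),"wrist",w.round(3),"mouth",(R@[-np.cos(np.radians(ang)),0,-np.sin(np.radians(ang))]).round(2))
    return q
E
python3 - <<'E'
from h import *
print(P.round(4),np.abs(res(P)).max().round(5))
A=([.6,.30,.22],tool(15,63,1)); q=path(A,([.6,.30,.22],tool(90,-20,-1)),6,[16,30,97,-3,25,-85])
print("lay"); q=path(([.6,.30,.22],tool(90,-20,-1)),([.51,.26,.036],tool(90,27,-1)),4,q)
print("regrasp"); q2=path(([.51,.29,.15],tool(-90,70,1)),([.51,.29,.036],tool(-90,65,1)),1,[17,30,97,-20,60,20])
print("final"); path(([.51,.29,.036],tool(-90,65,1)),([.51,.28,.064],tool(90,25,-1)),5,q2,ang=90)
E
```

```text
[ 0.2732  0.5872  0.3907  0.1109  0.2825  0.0011 -0.1137] 0.00067
0.0 [ 18.  28.  97.  -2.  28. -86.] err 0.0 wrist [0.476 0.267 0.472] mouth [-0.01 -0.    1.  ]
0.17 [ 10.  31.  89.  22.  50. -96.] err 0.0 wrist [0.557 0.21  0.484] mouth [ 0.3  -0.28  0.91]
0.33 [  3.  36.  83.  36.  70. -93.] err 0.0 wrist [0.626 0.145 0.455] mouth [ 0.52 -0.54  0.66]
0.5 [ -2.  43.  80.  49.  85. -87.] err 0.0 wrist [0.671 0.085 0.389] mouth [ 0.6  -0.74  0.3 ]
0.67 [ -6.  51.  81.  62.  96. -80.] err 0.0 wrist [0.681 0.041 0.3  ] mouth [ 0.52 -0.85 -0.11]
0.83 [ -8.  58.  84.  76. 104. -72.] err 0.0 wrist [0.656 0.024 0.205] mouth [ 0.31 -0.83 -0.47]
1.0 [ -8.  65.  91.  92. 111. -64.] err 0.0 wrist [0.6   0.035 0.123] mouth [ 0.   -0.69 -0.73]
lay
0.0 [ -8.  65.  91.  92. 111. -64.] err 0.0 wrist [0.6   0.035 0.123] mouth [-0.   -0.69 -0.73]
0.25 [-10.  63.  95.  84. 102. -68.] err 0.0 wrist [0.577 0.01  0.133] mouth [-0.   -0.82 -0.57]
0.5 [-12.  62.  98.  77.  91. -71.] err 0.0 wrist [ 0.555 -0.002  0.145] mouth [-0.   -0.92 -0.39]
0.75 [-13.  60. 102.  73.  79. -73.] err 0.0 wrist [ 0.532 -0.
[... 203 characters left out ...]
7 0.415] mouth [ 0.   -0.11  0.99]
1.0 [ 29.  50.  85. -25.  60.  45.] err 0.0 wrist [0.51  0.409 0.292] mouth [ 0.   -0.03  1.  ]
final
0.0 [ 29.  50.  85. -25.  60.  45.] err 0.0 wrist [0.51  0.409 0.292] mouth [-0.    0.42  0.91]
0.2 [22. 45. 93. -9. 45. 28.] err 0.0 wrist [0.51  0.322 0.322] mouth [-0.    0.12  0.99]
0.4 [13. 43. 99. 18. 37. -1.] err 0.0 wrist [0.51  0.232 0.325] mouth [-0.   -0.19  0.98]
0.6 [  4.  44. 104.  48.  40. -36.] err 0.0 wrist [0.51  0.147 0.3  ] mouth [-0.   -0.48  0.87]
0.8 [ -4.  49. 106.  66.  53. -59.] err 0.0 wrist [0.51  0.075 0.251] mouth [-0.   -0.73  0.68]
1.0 [-10.  57. 106.  73.  69. -72.] err 0.0 wrist [0.51  0.024 0.183] mouth [-0.   -0.91  0.42]
```

```bash
python3 - <<'E'
from h import *
for az in (45,60):
    print("AZ",az)
    b=([.6,.30,.21],tool(az,-20,-1))
    q=path(([.6,.30,.21],tool(15,63,1)),b,5,[16,30,97,-3,25,-85])
    print("lay"); q=path(b,([.53,.27,.036],tool(az,27,-1)),3,q)
    print("regrasp"); q2=path(([.55,.29,.15],tool(az-180,70,1)),([.55,.29,.036],tool(az-180,65,1)),1,[17,30,97,-20,60,20])
    print("final"); path(([.55,.29,.036],tool(az-180,65,1)),([.53,.27,.064],tool(az,25,-1)),4,q2,ang=90)
E
```

```text
AZ 45
0.0 [ 18.  29.  97.  -3.  27. -85.] err 0.0 wrist [0.476 0.267 0.462] mouth [-0.01 -0.    1.  ]
0.2 [   6.   31.   97.   42.   41. -109.] err 0.0 wrist [0.528 0.167 0.449] mouth [ 0.2  -0.48  0.85]
0.4 [  -3.   37.   99.   68.   58. -115.] err 0.0 wrist [0.548 0.08  0.38 ] mouth [ 0.25 -0.85  0.46]
0.6 [  -9.   47.  104.   89.   75. -114.] err 0.0 wrist [0.529 0.035 0.278] mouth [ 0.11 -0.99 -0.04]
0.8 [  -8.   58.  110.  109.   93. -109.] err 0.0 wrist [0.478 0.047 0.178] mouth [-0.17 -0.86 -0.49]
1.0 [ -0.  68. 115. 134. 112. -92.] err 0.0 wrist [0.412 0.112 0.113] mouth [-0.49 -0.49 -0.73]
lay
0.0 [ -0.  68. 115. 134. 112. -92.] err 0.0 wrist [0.412 0.112 0.113] mouth [-0.49 -0.49 -0.73]
0.33 [ -3.  67. 122. 131. 100. -97.] err 0.0 wrist [0.377 0.091 0.131] mouth [-0.61 -0.61 -0.51]
0.67 [ -5.  66. 126. 131.  86. -99.] err 0.0 wrist [0.357 0.084 0.15 ] mouth [-0.68 -0.68 -0.26]
1.0 [ -3.  64. 127. 135.  71. -99.] err 0.0 wrist [0.352 0.092 0.164] mouth [-0.71 -0.71  0.01]
regrasp
0.0 [21. 44. 73. -8. 82. 69.] err 0.0 wrist [0.618 0.358 0.415] mouth [-0.08 -0.08  0.99]
1.0 [ 
[... 1531 characters left out ...]
outh [-0.5  -0.87  0.01]
regrasp
0.0 [ 23.  43.  74. -12.  79.  57.] err 0.0 wrist [0.598 0.374 0.415] mouth [-0.06 -0.1   0.99]
1.0 [ 24.  54.  73. -15.  74.  61.] err 0.0 wrist [0.61  0.393 0.292] mouth [-0.01 -0.02  1.  ]
final
0.0 [ 24.  54.  73. -15.  74.  61.] err 0.0 wrist [0.61  0.393 0.292] mouth [0.21 0.37 0.91]
0.25 [18. 45. 90. -2. 47. 50.] err 0.0 wrist [0.551 0.296 0.325] mouth [0.02 0.04 1.  ]
0.5 [ 10.  42. 104.  38.  25.   6.] err 0.0 wrist [0.492 0.196 0.315] mouth [-0.17 -0.3   0.94]
0.75 [ -0.  47. 116. 100.  37. -64.] err 0.0 wrist [0.44  0.11  0.265] mouth [-0.34 -0.59  0.74]
1.0 [ -9.  59. 121. 111.  65. -91.] err 0.0 wrist [0.402 0.048 0.183] mouth [-0.45 -0.78  0.42]
```

```bash
python3 - <<'E'
from h import *
go([.60,.30,.24],tool(15,63,1))
R=tool(15,63,1);B=tool(60,-20,-1); print(Ro.from_matrix(R.T@B).as_rotvec().round(3))
E
```

```text
t 9.35 q [-10.3  30.6  97.6  -2.8  25.2 -85.2] pos [ 0.6713 -0.0154  0.1949]
rotvec [-0.2201 -0.0067 -0.4343] deg 27.9 shift before [ 104.7  290.9 -106. ] after [-31.9 323.1 -37.4]
[-1.768  1.029  1.999]
```

```bash
python3 -m jog '8 22 -9 0 0 0 50;15 42 -15 0 0 0 50;15 42 -15 0 0 0 50;15 42 -15 0 0 0 50;15 42 -15 0 0 0 50;15 42 -15 0 0 0 50;15 42 -15 0 0 0 50;7 17 -7 -0.044 -0.001 -0.087 50;0 0 0 -0.044 -0.001 -0.087 50;0 0 0 -0.044 -0.001 -0.087 50;0 0 0 -0.044 -0.001 -0.087 50;0 0 0 -0.044 -0.001 -0.087 50'
python3 - <<'E'
from h import *
B=tool(60,-20,-1); go([.60,.30,.24],B)
s=read_state();R=np.array(s["tcp_rot"]); path((np.array(s["position"])+.003*R[:,2],R),([.6,.3,.24],B),5,s["joint_positions"])
E
```

```text
time_s: 10.85
position: [0.5957, 0.2996, 0.2373]
tcp_rot: [[-0.865, -0.262, 0.427], [-0.234, 0.965, 0.118], [-0.443, 0.002, -0.896]]
force: [0.8, -0.0, -1.5]
opening: 0.611
grasp_force: 30.0
t 10.85 q [ 17.5  26.8  96.   -1.7  31.  -86.4] pos [0.5957 0.2996 0.2373]
rotvec [-1.7785  1.0187  1.9876] deg 163.6 shift before [-2.8 -2.7 -0.5] after [1.7 3.5 0.3]
0.0 [ 18.  27.  96.  -2.  31. -86.] err 0.0 wrist [0.476 0.266 0.488] mouth [ 0. -0.  1.]
0.2 [   6.   29.   92.   34.   49. -101.] err 0.0 wrist [0.545 0.175 0.483] mouth [ 0.27 -0.43  0.86]
0.4 [  -3.   35.   92.   56.   66. -101.] err 0.0 wrist [0.584 0.087 0.422] mouth [ 0.37 -0.79  0.48]
0.6 [ -8.  44.  96.  75.  79. -98.] err 0.0 wrist [0.581 0.031 0.324] mouth [ 0.27 -0.96 -0.01]
0.8 [-10.  53. 103.  94.  92. -93.] err 0.0 wrist [0.538 0.025 0.22 ] mouth [ 0.01 -0.89 -0.46]
1.0 [ -5.  63. 110. 117. 107. -83.] err 0.0 wrist [0.467 0.07  0.143] mouth [-0.34 -0.6  -0.73]
```

```bash
python3 -m jog '0 0 0 -0.06 0.034 0.066 50;0 0 0 -0.09 0.051 0.1 50;0 0 0 -0.09 0.051 0.1 50;0 0 0 -0.09 0.051 0.1 50;0 0 0 -0.09 0.051 0.1 50;0 0 0 -0.09 0.051 0.1 50;0 0 0 -0.09 0.051 0.1 50;0 0 0 -0.09 0.051 0.1 50;0 0 0 -0.09 0.051 0.1 50;0 0 0 -0.09 0.051 0.1 50;0 0 0 -0.09 0.051 0.1 50;0 0 0 -0.09 0.051 0.1 50'
python3 - <<'E'
from h import *
B=tool(60,-22,-1); go([.62,.30,.225],B)
E
```

```text
time_s: 12.35
position: [0.597, 0.2995, 0.2379]
tcp_rot: [[-0.753, 0.655, 0.064], [0.257, 0.203, 0.945], [0.606, 0.728, -0.321]]
force: [-0.5, 0.9, -0.3]
opening: 0.612
grasp_force: 29.9
t 12.35 q [ -7.9  43.3  96.5  74.7  78.3 -99.2] pos [0.597  0.2995 0.2379]
rotvec [-0.7392  0.4477  0.8104] deg 67.9 shift before [-25.2   3.6   4.1] after [-16.4  19.7   3.2]
```

```bash
python3 -m jog '-8 1 1 -0.06 0.036 0.066 50;-8 1 1 -0.07 0.043 0.077 50;-8 1 1 -0.07 0.043 0.077 50;0 0 0 -0.09 0.055 0.1 50;0 0 0 -0.09 0.055 0.1 50;0 0 0 -0.09 0.055 0.1 50;0 0 0 -0.09 0.055 0.1 50;0 0 0 -0.09 0.055 0.1 50;0 0 0 -0.09 0.055 0.1 50;0 0 0 0 0 0 50;0 0 0 0 0 0 50;0 0 0 0 0 0 50'
python3 - <<'E'
from h import *
go([.62,.30,.225],tool(60,-22,-1))
im=capture("top"); cv2.imwrite("pics/top2.png",im["color"][100:300,160:480,::-1].repeat(2,0).repeat(2,1))
for n in ["stir_bar","old_bar","beaker_1","drained_beaker"]:
    print(n,[(np.round(d["at"],3).tolist(),round(d["conf"],2)) for d in place_of("top",n)][:5])
E
```

```text
time_s: 13.85
position: [0.6173, 0.2974, 0.2257]
tcp_rot: [[-0.185, 0.868, 0.46], [-0.328, -0.496, 0.804], [0.926, -0.002, 0.377]]
force: [0.1, 0.2, -1.5]
opening: 0.614
grasp_force: 30.0
t 13.85 q [ -4.9  64.9 106.4 117.8 108.3 -81.6] pos [0.6173 0.2974 0.2257]
rotvec [-0.0032 -0.0026 -0.0035] deg 0.3 shift before [-2.   1.   0.1] after [-2.   1.   0.1]
stir_bar []
old_bar []
beaker_1 [([0.637, 0.328, 0.259], 0.97)]
drained_beaker [([0.566, 0.393, 0.078], 0.68)]
```

View pics/top2.png

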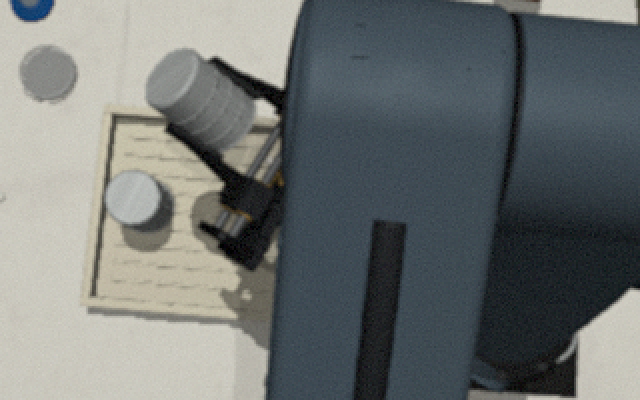

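The arm hides the middle of the tray in the top view, so I'll use the side view.

```bash
python3 - <<'E'
from h import *
im=capture("side"); cv2.imwrite("pics/side2.png",cv2.resize(im["color"][140:330,220:430,::-1],None,fx=3,fy=3,interpolation=cv2.INTER_CUBIC))
for n in ["stir_bar","beaker_1"]:
    print(n,[(np.round(d["at"],3).tolist(),round(d["conf"],2)) for d in place_of("side",n)][:5])
E
```

```text
stir_bar [([0.549, -0.005, -0.002], 0.66), ([0.612, 0.255, 0.014], 0.51)]
beaker_1 [([0.636, 0.326, 0.265], 0.72), ([0.446, -0.003, 0.004], 0.41)]
```

View pics/side2.png

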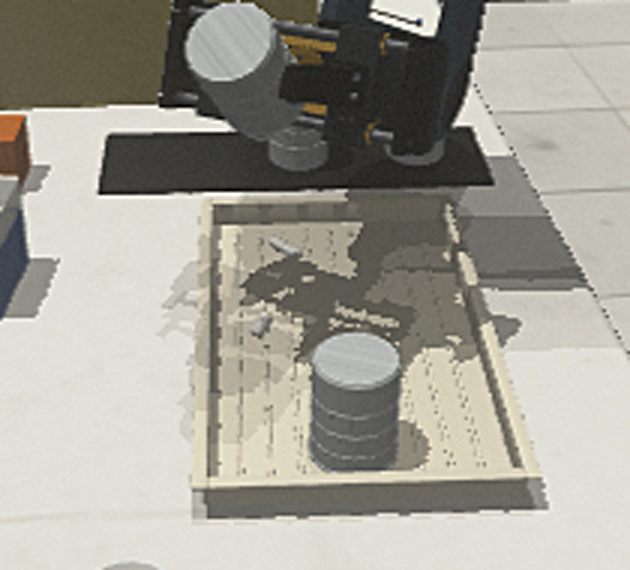

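The tipped bar lies in the tray at crop (262,322), about (0.612, 0.255). The old bar is at crop (285,247). Next I'll lay the beaker on its side at the front of the tray.

```bash
python3 - <<'E'
from h import *
g=[.515,.262,.09];R=tool(60,29,-1); go(g,R)
s=read_state();R0=np.array(s["tcp_rot"]); path((np.array(s["position"])+.003*R0[:,2],R0),(g,R),3,s["joint_positions"])
E
```

```text
t 14.25 q [ -4.9  65.  106.4 117.8 108.3 -81.6] pos [0.6167 0.2978 0.2255]
rotvec [-0.0052 -0.8929 -0.0037] deg 51.2 shift before [ -92.6  -70.1 -128.6] after [-158.2  -70.2   -8.9]
0.0 [ -5.  65. 106. 118. 108. -82.] err 0.0 wrist [0.488 0.073 0.12 ] mouth [-0.33 -0.57 -0.75]
0.33 [ -9.  62. 115. 111.  94. -86.] err 0.0 wrist [0.444 0.043 0.156] mouth [-0.43 -0.74 -0.52]
0.67 [-11.  57. 121. 108.  77. -88.] err 0.0 wrist [0.412 0.035 0.194] mouth [-0.48 -0.84 -0.25]
1.0 [-10.  53. 124. 109.  60. -87.] err 0.0 wrist [0.391 0.048 0.227] mouth [-0.5  -0.87  0.04]
```

```bash
python3 -m jog '0 0 0 0 -0.1 0 50;0 0 0 0 -0.132 0 50;0 0 0 0 -0.132 0 50;0 0 0 0 -0.132 0 50;0 0 0 0 -0.132 0 50;0 0 0 0 -0.132 0 50;0 0 0 0 -0.132 0 50;-40 -18 -2 0 0 0 50;-40 -18 -2 0 0 0 50;-39 -17 -2 0 0 0 50;-39 -17 -2 0 0 0 50;0 0 0 0 0 0 50'
python3 - <<'E'
from h import *
go([.515,.262,.042],tool(60,29,-1))
E
```

```text
time_s: 15.75
position: [0.512, 0.26, 0.0887]
tcp_rot: [[0.251, 0.868, 0.429], [0.417, -0.497, 0.761], [0.873, -0.012, -0.487]]
force: [1.7, 0.8, -0.6]
opening: 0.609
grasp_force: 30.0
t 15.75 q [ -9.9  53.6 123.8 108.1  60.  -86.4] pos [0.512  0.26   0.0887]
rotvec [-0.0091  0.0024 -0.0091] deg 0.7 shift before [-39.2   2.2  22.5] after [-39.3   1.7  22.4]
```

```bash
python3 -m jog '-13 1 7 -0.003 0 -0.003 50;-13 1 7 -0.003 0 -0.003 50;-8 0 5 -0.003 0 -0.003 50;-4 0 2.5 0 0 0 50;0 0 0 0 0 0 50;0 0 0 0 0 0 50'; python3 -m jog '-1.5 0 0.8 0 0 0 50;0 0 0 0 0 0 50'; python3 -m jog '-1.5 0 0.8 0 0 0 50;0 0 0 0 0 0 50'
```

```text
time_s: 16.5
position: [0.516, 0.2598, 0.0481]
tcp_rot: [[0.235, 0.867, 0.44], [0.423, -0.499, 0.757], [0.875, 0.008, -0.484]]
force: [-0.6, 0.5, -0.5]
opening: 0.61
grasp_force: 30.0
time_s: 16.75
position: [0.5159, 0.2597, 0.0459]
tcp_rot: [[0.235, 0.867, 0.44], [0.423, -0.499, 0.757], [0.875, 0.008, -0.484]]
force: [-0.2, 0.8, -1.6]
opening: 0.609
grasp_force: 30.0
time_s: 17.0
position: [0.5159, 0.2597, 0.044]
tcp_rot: [[0.236, 0.867, 0.44], [0.423, -0.499, 0.757], [0.875, 0.008, -0.484]]
force: [0.0, -0.3, -0.9]
opening: 0.616
grasp_force: 30.0
```

```bash
python3 -m jog '-1.5 0 0.8 0 0 0 50;-1 0 0.6 0 0 0 50;0 0 0 0 0 0 50'; python3 -m jog '-1 0 0.6 0 0 0 50;0 0 0 0 0 0 50'; python3 -m jog '-1 0 0.6 0 0 0 50;0 0 0 0 0 0 50'
```

```text
time_s: 17.38
position: [0.5159, 0.2597, 0.0411]
tcp_rot: [[0.236, 0.867, 0.44], [0.423, -0.499, 0.757], [0.875, 0.008, -0.484]]
force: [-0.2, 0.0, -1.7]
opening: 0.615
grasp_force: 30.0
time_s: 17.62
position: [0.516, 0.2597, 0.0401]
tcp_rot: [[0.236, 0.867, 0.44], [0.423, -0.499, 0.757], [0.875, 0.008, -0.484]]
force: [0.2, 0.0, -1.1]
opening: 0.613
grasp_force: 30.0
time_s: 17.88
position: [0.516, 0.2598, 0.0393]
tcp_rot: [[0.235, 0.867, 0.44], [0.422, -0.499, 0.757], [0.875, 0.008, -0.483]]
force: [-0.9, -1.9, 0.5]
opening: 0.612
grasp_force: 29.9
```

```bash
python3 -m jog '-1 0 0.6 0 0 0 50;0 0 0 0 0 0 50'
```

```text
time_s: 18.12
position: [0.5161, 0.2599, 0.039]
tcp_rot: [[0.234, 0.866, 0.441], [0.421, -0.499, 0.758], [0.876, 0.008, -0.481]]
force: [-1.8, -3.8, 5.3]
opening: 0.614
grasp_force: 29.9
```

```bash
python3 -m jog '0 0 0 0 0 0 60;0 0 0 0 0 0 72;0 0 0 0 0 0 87;0 0 0 0 0 0 87;0 0 0 0 0 0 87;0 0 -10 0 0 0 87;0 0 -25 0 0 0 87;0 0 -35 0 0 0 87;0 0 -35 0 0 0 87;20 0 -35 0 0 0 87;0 0 0 0 0 0 87'
python3 - <<'E'
from h import *
for c in ("side","top"):
    im=capture(c)
    if c=="top": cv2.imwrite("pics/top3.png",cv2.resize(im["color"][130:290,190:400,::-1],None,fx=3,fy=3,interpolation=cv2.INTER_CUBIC))
    for n in ["beaker_1","stir_bar","drained_beaker"]:
        print(c,n,[(np.round(d["at"],3).tolist(),round(d["conf"],2)) for d in place_of(c,n)][:5])
go([.515,.262,.2])
E
```

```text
time_s: 19.5
position: [0.4591, 0.1608, 0.1249]
tcp_rot: [[0.235, 0.865, 0.443], [0.423, -0.502, 0.755], [0.875, 0.01, -0.484]]
force: [0.5, -0.5, -0.5]
opening: 0.998
grasp_force: 0.0
side beaker_1 [([0.445, -0.005, 0.005], 0.92), ([0.549, -0.007, 0.0], 0.88), ([0.532, 0.305, 0.036], 0.63)]
side stir_bar [([0.61, 0.257, 0.016], 0.52)]
side drained_beaker [([0.561, 0.391, 0.079], 0.73)]
top beaker_1 [([0.534, 0.302, 0.034], 0.89), ([0.446, -0.01, 0.003], 0.87), ([0.554, -0.006, 0.005], 0.83), ([0.582, 0.156, 0.011], 0.35)]
top stir_bar [([0.609, 0.254, 0.018], 0.39)]
top drained_beaker [([0.566, 0.39, 0.08], 0.97)]
t 19.9 q [-27.9  51.  132.4  94.   61.2 -94.3] pos [0.459  0.1629 0.1225]
rotvec [0. 0. 0.] deg 0.0 shift before [122.9  -0.2  59. ] after [122.9  -0.2  59. ]
```

View pics/top3.png

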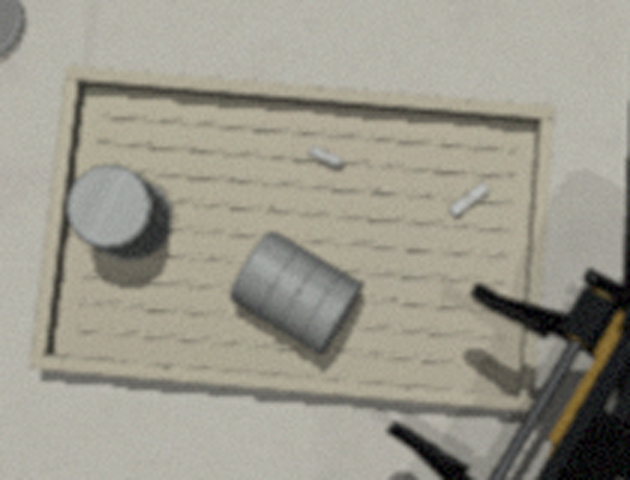

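The top view shows the beaker lying at crop (295,292), the tipped bar at (326,158), the old bar at (470,200) and the drained beaker untouched. Next I'll regrasp it near the closed end.

```bash
python3 - <<'E'
from h import *
R=tool(-120.4,65,1); g=np.array([.528,.287,.036]); p=g-.1*R[:,2]; go(p,R)
s=read_state();R0=np.array(s["tcp_rot"]); q=path(([.459,.165,.25],R0),(p+[0,0,.05],R),5,s["joint_positions"]); q=path((p,R),(g,R),1,q)
print((R0.T@[0,0,.13]).round(3))
E
```

```text
t 19.9 q [-27.9  51.  132.4  94.   61.2 -94.3] pos [0.459  0.1629 0.1225]
rotvec [ 0.0039 -1.5017  0.0126] deg 86.0 shift before [ 95.8  -1.4 159. ] after [165.2  -3.3 -84.6]
0.0 [-28.  28. 130.  80.  63. -65.] err 0.0 wrist [ 0.335 -0.049  0.387] mouth [-0.5  -0.87  0.04]
0.2 [-13.  21. 121.  67.  46. -36.] err 0.0 wrist [0.379 0.028 0.439] mouth [-0.47 -0.82  0.34]
0.4 [  1.  21. 110.  37.  40.   4.] err 0.0 wrist [0.431 0.119 0.473] mouth [-0.4  -0.69  0.6 ]
0.6 [12. 26. 97.  9. 50. 37.] err 0.0 wrist [0.49  0.22  0.485] mouth [-0.29 -0.51  0.81]
0.8 [21. 35. 83. -5. 69. 53.] err 0.0 wrist [0.551 0.325 0.471] mouth [-0.16 -0.28  0.95]
1.0 [ 26.  45.  67. -13.  89.  60.] err 0.0 wrist [0.61  0.426 0.433] mouth [-0.01 -0.02  1.  ]
0.0 [ 26.  48.  69. -13.  85.  61.] err 0.0 wrist [0.61  0.426 0.383] mouth [-0.01 -0.02  1.  ]
1.0 [ 25.  53.  77. -15.  72.  62.] err 0.0 wrist [0.588 0.39  0.292] mouth [-0.01 -0.02  1.  ]
[ 0.114  0.001 -0.063]
```

```bash
python3 -m jog '20 0 -11 0 0 0 87;38 0 -21 0 0 0 87;38 0 -21 0 0 0 87;18 0 -10 0 0 0 87'; python3 -m jog '0 0 0 0 -0.1 0 87;0 0 0 0 -0.14 0 87;0 0 0 0 -0.14 0 87;0 0 0 0 -0.14 0 87;0 0 0 0 -0.14 0 87;0 0 0 0 -0.14 0 87;0 0 0 0 -0.14 0 87;0 0 0 0 -0.14 0 87;0 0 0 0 -0.14 0 87;0 0 0 0 -0.14 0 87;0 0 0 0 -0.14 0 87;0 0 0 0 0 0 87'
python3 - <<'E'
from h import *
R=tool(-120.4,65,1); g=np.array([.528,.287,.036]); p=g-.1*R[:,2]; go(p,R)
E
```

```text
time_s: 20.4
position: [0.4579, 0.1636, 0.2549]
tcp_rot: [[0.233, 0.868, 0.439], [0.424, -0.497, 0.757], [0.875, 0.01, -0.484]]
force: [-0.1, 0.4, -0.3]
opening: 1.0
grasp_force: 0.0
time_s: 21.9
position: [0.4579, 0.1645, 0.2514]
tcp_rot: [[0.451, 0.869, -0.205], [0.787, -0.496, -0.367], [-0.421, 0.005, -0.907]]
force: [-0.6, 0.3, 0.6]
opening: 1.002
grasp_force: 0.0
t 21.9 q [ 16.5  28.2  89.6 -17.3  80.9  51.9] pos [0.4579 0.1645 0.2514]
rotvec [ 0.0091 -0.0023  0.009 ] deg 0.7 shift before [2.188e+02 1.000e-01 3.300e+01] after [218.9  -1.5  32.6]
```

```bash
python3 -m jog '22 0 3 0.002 0 0.002 87;44 0 6 0.002 0 0.002 87;44 0 6 0.002 0 0.002 87;44 0 6 0.002 0 0.002 87;44 0 7 0 0 0 87;21 -1 5 0 0 0 87;0 0 30 0 0 0 87;0 0 20 0 0 0 87;0 0 0 0 0 0 87'
python3 - <<'E'
from h import *
im=capture("top"); cv2.imwrite("pics/top4.png",cv2.resize(im["color"][130:290,190:400,::-1],None,fx=3,fy=3,interpolation=cv2.INTER_CUBIC))
R=tool(-120.4,65,1); g=np.array([.528,.287,.036]); go(g,R)
E
```

```text
time_s: 23.02
position: [0.5392, 0.3038, 0.0843]
tcp_rot: [[0.462, 0.861, -0.214], [0.78, -0.509, -0.363], [-0.422, 0.0, -0.907]]
force: [-0.6, 0.2, 0.5]
opening: 0.995
grasp_force: 0.0
t 23.075 q [ 25.3  50.   73.  -14.   78.2  61.4] pos [0.5404 0.3044 0.0855]
rotvec [ 0.0008 -0.0034 -0.0037] deg 0.3 shift before [ 1.4 -1.9 50.9] after [ 1.6 -1.9 50.9]
```

View pics/top4.png

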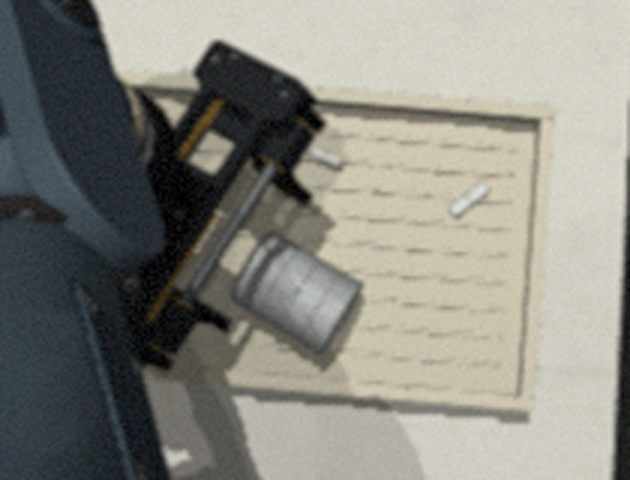

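```bash
python3 -m jog '0 -1 15 0 0 0 87;1 -1 15 0 0 0 87;0 0 12 0 0 0 87;0 0 9 0 0 0 87;0 0 0 0 0 0 87;0 0 0 0 0 0 50;0 0 0 0 0 0 50;0 0 0 0 0 0 50;0 0 0 0 0 0 50;0 0 0 0 0 0 50;0 0 0 0 0 0 50;0 0 0 0 0 0 50'; python3 -m jog '0 0 0 0 0 0 50;0 0 0 0 0 0 50'
```

```text
time_s: 24.58
position: [0.5284, 0.2884, 0.0396]
tcp_rot: [[0.462, 0.861, -0.211], [0.781, -0.508, -0.362], [-0.419, 0.003, -0.908]]
force: [-1.5, 2.8, 3.4]
opening: 0.63
grasp_force: 30.0
time_s: 24.82
position: [0.5284, 0.2883, 0.0396]
tcp_rot: [[0.462, 0.861, -0.211], [0.781, -0.508, -0.362], [-0.419, 0.003, -0.908]]
force: [-3.6, 3.7, 5.1]
opening: 0.63
grasp_force: 30.0
```

```bash
python3 -m jog '-4 0 -9 0 0 0 50;-10 0 -21 0 0 0 50;-14 0 -29 0 0 0 50;-14 0 -29 0 0 0 50;-8 0 -18 0 0 0 50;0 0 0 0 0 0 50'
python3 - <<'E'
from h import *
R=tool(60,22.2,-1); p=[.52,.275,.12]; go(p,R)
s=read_state();R0=np.array(s["tcp_rot"]); path((np.array(s["position"])+.003*R0[:,2],R0),(p,R),5,s["joint_positions"],ang=67.8)
E
```

```text
time_s: 25.58
position: [0.5291, 0.2878, 0.1587]
tcp_rot: [[0.464, 0.861, -0.206], [0.782, -0.508, -0.361], [-0.416, 0.006, -0.909]]
force: [-0.0, 0.2, -1.4]
opening: 0.631
grasp_force: 30.0
t 25.575 q [ 24.5  43.4  74.6 -14.2  82.6  59.5] pos [0.5291 0.2878 0.1587]
rotvec [ 0.0104  1.6121 -0.0067] deg 92.4 shift before [-1.1 -1.6 41.8] after [-41.7  -1.5  -2.8]
0.0 [ 25.  43.  75. -14.  83.  60.] err 0.0 wrist [0.587 0.389 0.413] mouth [0.02 0.04 1.  ]
0.2 [20. 37. 87. -5. 61. 53.] err 0.0 wrist [0.541 0.311 0.43 ] mouth [-0.14 -0.24  0.96]
0.4 [13. 33. 99. 14. 40. 34.] err 0.0 wrist [0.494 0.23  0.418] mouth [-0.29 -0.49  0.82]
0.6 [  5.  33. 111.  58.  29. -15.] err 0.0 wrist [0.45  0.155 0.377] mouth [-0.4  -0.69  0.6 ]
0.8 [ -3.  41. 120.  99.  43. -64.] err 0.0 wrist [0.414 0.092 0.311] mouth [-0.48 -0.82  0.32]
1.0 [-10.  53. 124. 109.  67. -88.] err 0.0 wrist [0.389 0.048 0.227] mouth [-0.5  -0.87  0.  ]
```

```bash
python3 -m jog '0 0 0 0.001 0.06 0 50;0 0 0 0.001 0.12 0 50;0 0 0 0.001 0.12 0 50;0 0 0 0.001 0.12 0 50;0 0 0 0.001 0.085 0 50;0 0 0 0.001 0.085 0 50;0 0 0 0.001 0.085 0 50;0 0 0 0.001 0.085 0 50;0 0 0 0 0.085 0 50;0 0 0 0 0.085 0 50;0 0 0 0 0.085 0 50;0 0 0 0 0.085 0 50'; python3 -m jog '0 0 0 0 0.085 0 50;0 0 0 0 0.085 0 50;0 0 0 0 0.1 0 50;0 0 0 0 0.1 0 50;0 0 0 0 0.1 0 50;0 0 0 0 0.07 0 50;0 0 0 0 0 0 50;0 0 0 0 0 0 50'
python3 - <<'E'
from h import *
R=tool(60,22.2,-1); go([.52,.275,.10],R)
im=capture("side"); cv2.imwrite("pics/side5.png",cv2.resize(im["color"][170:330,250:430,::-1],None,fx=4,fy=3.7,interpolation=cv2.INTER_CUBIC))
print([(np.round(d["at"],3).tolist(),round(d["conf"],2)) for d in place_of("side","beaker_1")])
E
```

```text
time_s: 27.08
position: [0.527, 0.287, 0.1554]
tcp_rot: [[0.402, 0.861, 0.311], [0.675, -0.508, 0.536], [0.619, -0.005, -0.785]]
force: [-0.9, 0.5, -1.6]
opening: 0.635
grasp_force: 30.0
time_s: 28.08
position: [0.5277, 0.2875, 0.1561]
tcp_rot: [[0.185, 0.861, 0.473], [0.305, -0.508, 0.806], [0.934, -0.005, -0.357]]
force: [1.2, 0.5, -1.4]
opening: 0.634
grasp_force: 30.0
t 28.075 q [ -7.7  48.9 123.4 109.8  66.3 -82. ] pos [0.5277 0.2875 0.1561]
rotvec [ 0.0066 -0.0223 -0.0079] deg 1.4 shift before [-57.5   0.    3.3] after [-57.4  -0.4   4.6]
[([0.549, -0.004, 0.001], 0.88), ([0.534, 0.292, 0.173], 0.79), ([0.442, -0.008, 0.003], 0.4)]
```

View pics/side5.png

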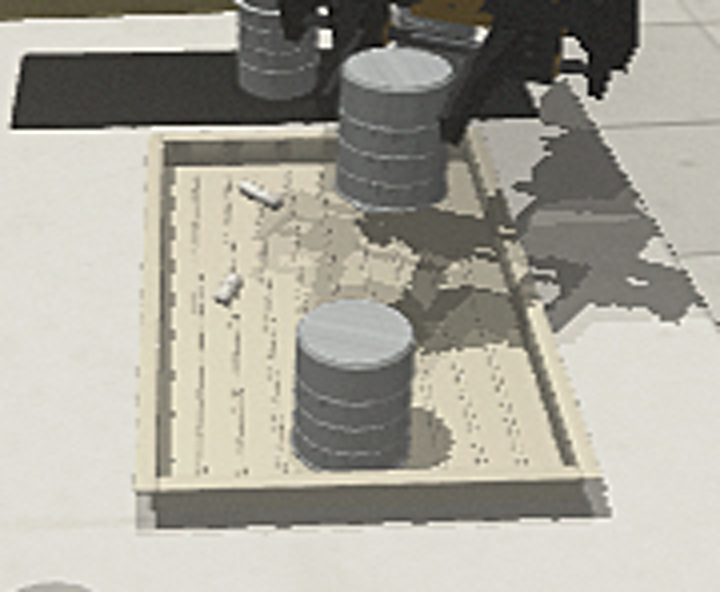

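The beaker is inverted and upright at crop (395,125), with both bars clear of it at (228,289) and (260,193). I'll lower it.

```bash
python3 -m jog '-14 0 1 0.002 -0.007 -0.002 50;-14 0 1 0.002 -0.007 -0.002 50;-15 0 1 0.002 -0.008 -0.002 50;-14 0 1 0 0 0 50;-12 0 4.5 0 0 0 50;-10 0 4 0 0 0 50;-6 0 2.3 0 0 0 50;0 0 0 0 0 0 50'
python3 - <<'E'
from h import *
go([.52,.275,.061],tool(60,22.2,-1)); print(read_state()["force"])
E
```

```text
time_s: 29.18
position: [0.5187, 0.2724, 0.0715]
tcp_rot: [[0.19, 0.865, 0.464], [0.325, -0.501, 0.802], [0.927, -0.002, -0.376]]
force: [-0.6, -0.2, -0.5]
opening: 0.633
grasp_force: 30.0
t 29.175 q [ -9.9  60.7 123.  111.5  69.2 -93.6] pos [0.5187 0.2724 0.0715]
rotvec [ 0.0007 -0.0019 -0.0019] deg 0.2 shift before [-8.7 -0.2  3.6] after [-8.7 -0.2  3.7]
[-0.63042807 -0.21185849 -0.47477908]
```

```bash
python3 -m jog '-2 0 0.8 0 0 0 50;-2 0 0.8 0 0 0 50;0 0 0 0 0 0 50'; for i in 1; do python3 -m jog '-1 0 0.4 0 0 0 50;-1 0 0.4 0 0 0 50;0 0 0 0 0 0 50'; done; python3 -m jog '-1 0 0.4 0 0 0 50;0 0 0 0 0 0 50'
```

```text
time_s: 29.55
position: [0.5189, 0.2723, 0.0678]
tcp_rot: [[0.189, 0.865, 0.464], [0.325, -0.501, 0.802], [0.927, -0.001, -0.376]]
force: [0.8, 0.5, -1.3]
opening: 0.633
grasp_force: 30.0
time_s: 29.92
position: [0.5188, 0.2723, 0.0655]
tcp_rot: [[0.189, 0.865, 0.464], [0.325, -0.501, 0.802], [0.927, -0.001, -0.376]]
force: [-0.2, -0.1, -1.1]
opening: 0.63
grasp_force: 30.0
time_s: 30.18
position: [0.5188, 0.2724, 0.0649]
tcp_rot: [[0.188, 0.865, 0.464], [0.324, -0.501, 0.802], [0.927, -0.001, -0.375]]
force: [0.2, 0.1, 1.3]
opening: 0.631
grasp_force: 30.0
```

```bash
python3 -m jog '-0.6 0 0.2 0 0 0 50;0 0 0 0 0 0 50'
```

```text
time_s: 30.42
position: [0.5189, 0.2725, 0.0648]
tcp_rot: [[0.187, 0.865, 0.465], [0.323, -0.501, 0.803], [0.928, -0.0, -0.374]]
force: [0.4, 0.5, 4.4]
opening: 0.632
grasp_force: 30.0
```

```bash
python3 -m jog '-0.5 0 0.2 0 0 0 50;0 0 0 0 0 0 50'
```

```text
time_s: 30.68
position: [0.5189, 0.2726, 0.0646]
tcp_rot: [[0.187, 0.865, 0.465], [0.322, -0.501, 0.803], [0.928, -0.0, -0.373]]
force: [0.0, 2.1, 6.4]
opening: 0.633
grasp_force: 30.0
```

```bash
python3 -m jog '0 0 0 0 0 0 58;0 0 0 0 0 0 65;0 0 0 0 0 0 76;0 0 0 0 0 0 87;0 0 0 0 0 0 87;0 0 0 0 0 0 87;0 0 -10 0 0 0 87;0 0 -20 0 0 0 87;0 0 -30 0 0 0 87;10 0 -30 0 0 0 87;30 0 -20 0 0 0 87;40 0 0 0 0 0 87'; python3 -m jog '40 0 -10 0 0 0 87;20 0 -10 0 0 0 87;0 0 0 0 0 0 87'
python3 - <<'E'
from h import *
a=[]
for c,(v0,v1,u0,u1) in dict(top=(120,300,190,480),side=(150,330,240,430)).items():
    im=capture(c); a.append(cv2.resize(im["color"][v0:v1,u0:u1,::-1],(400,int(400*(v1-v0)/(u1-u0))),interpolation=cv2.INTER_CUBIC))
    for n in ["beaker_1","stir_bar","old_bar","drained_beaker"]:
        print(c,n,[(np.round(d["at"],3).tolist(),round(d["conf"],2)) for d in place_of(c,n)][:5])
h=max(x.shape[0] for x in a); cv2.imwrite("pics/end.png",np.hstack([cv2.copyMakeBorder(x,0,h-x.shape[0],0,0,0) for x in a]))
print(read_state()["time_s"],read_state()["force"])
E
```

```text
time_s: 32.17
position: [0.483, 0.208, 0.1792]
tcp_rot: [[0.194, 0.863, 0.467], [0.323, -0.506, 0.8], [0.926, -0.004, -0.377]]
force: [0.1, -0.6, -0.7]
opening: 0.997
grasp_force: 0.0
time_s: 32.55
position: [0.4845, 0.2133, 0.2434]
tcp_rot: [[0.186, 0.865, 0.466], [0.326, -0.501, 0.801], [0.927, 0.003, -0.376]]
force: [0.4, 1.0, 0.1]
opening: 0.998
grasp_force: 0.0
top beaker_1 [([0.447, -0.01, 0.003], 0.74), ([0.556, -0.004, 0.006], 0.6), ([0.524, 0.276, 0.078], 0.57)]
top stir_bar [([0.611, 0.258, 0.017], 0.63)]
top old_bar [([0.582, 0.156, 0.011], 0.58)]
top drained_beaker [([0.565, 0.391, 0.079], 0.91)]
side beaker_1 [([0.55, -0.006, 0.002], 0.87), ([0.525, 0.278, 0.081], 0.7), ([0.445, -0.003, 0.001], 0.6), ([0.584, 0.159, 0.007], 0.22)]
side stir_bar [([0.611, 0.255, 0.015], 0.53)]
side old_bar [([0.582, 0.158, 0.006], 0.59)]
side drained_beaker [([0.56, 0.392, 0.08], 0.7)]
33.05 [ 0.33918558 -0.08620134  0.51865202]
```

View pics/end.png

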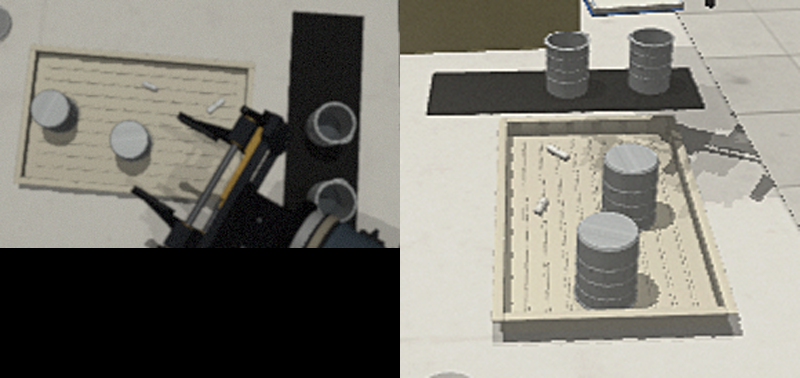

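The beaker stands mouth-down and flat at (0.524, 0.277), with its closed end at z ≈ 0.079. Both bars and the drained beaker are clear of it, and the other two beakers still stand on the mat.

```bash
python3 -c "from rig import *; print(hand_in())"
```

```text
the job is handed in; nothing more can be done
None
```

I tipped the stir bar into the drip tray and stood its beaker mouth-down and flat there, clear of both bars and the drained beaker; the other three beakers were not moved, and I handed the job in at about 33 s (its verdict wasn't shown).

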